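# Wipe the scrap off the depanelling plate

### The arm

A 6-joint arm with a two-finger parallel gripper is mounted at the origin on the work surface. World frame = base frame: x ahead of the robot, y to its left, z up, the work surface at z = 0. Lengths are in m, angles in rad, forces in N, time in s.
With the tool pointing down it reaches from about 0.3 to 0.825 m from the base axis. Payload 5.4 kg.
Tool frame: the origin (TCP) lies between the finger pads; the fingertips stand 25 mm ahead of it and the grasp point (between the pads) lies 6 mm ahead of it (tip_reach is the distance from the TCP to the fingertips, in m); z points along the fingers, y is the direction in which the jaws open and shut (so a half turn about z gives the same grasp; the last joint's range is limited). The gripper opens to 92 mm and grips with 3 to 60 N. Pads are 20 mm wide; open, the fingers measure 128 mm over their backs; the gripper's body (75 mm by 189 mm) begins 69 mm behind the grasp point.
Start: joints at [-1.477, 0.158, 1.597, -0, 1.386, -0.21], TCP at [0.172, -0.549, 0.24] pointing down, gripper open.
Joint ranges: [-2.91, 2.91], [-0.94, 2.29], [0.18, 2.7], [-1.29, 4.43], [0.17, 2.64], [-3, 3]. Speed limits (rad/s): [2.57, 2.57, 3.14, 3.14, 3.14, 3.14].

### API

Orientations are given as a 3x3 rotation matrix whose columns are the frame's x, y, z axes.
In Python, from bench import * gives the robot as it stands.
- The arm moves only by the shell command python3 -m crank 'ROWS'. ROWS is a JSON object of lists of equal length, an entry for each row: "xyz": the shift along the tool's x, y, z in mm, a list of three; "turn": the turn about the tool's z in rad; "gripper": the opening in per cent of the stroke, from 0 (shut) to 100 (fully open). In form: {"xyz": [[tx, ty, tz], ...], "turn": [turn, ...], "gripper": [gripper, ...]}. A call has exactly 10 rows; each row is the pose to reach, as a shift and turn from the pose commanded when the call began, along the tool's axes at that moment; what a row does not reach only later rows make up. A row lasts 1/10 s, in which the tool goes at most 50 mm and 8.59 degrees, less where a joint would pass 70% of its speed; a pose out of reach is approached as far as the arm can. A call with a gripper value outside its range is refused whole. The fingers move at their own pace and stop on an object; the grip force is fixed at half the most. Time passes only in rows, so rows that repeat a pose let the fingers close, or fill a call up. It gives the time, the measured TCP pose, the force and the opening at its end, in the units of the state.
- state(): the state, without advancing time (a new reading comes with each control period).
- grab_frame(name): name is "scene" or "top" or "wrist"; returns a dict with "color" (384x512x3 uint8, red, green, blue), "mtx" (3x3 intrinsics, pixels), "rvec" (rotation vector, rad) and "tvec" (3), from world to camera coordinates, as OpenCV has them; the wrist camera has in their place "hand_eye" (4x4, takes a point from camera to tool coordinates, whose origin is the TCP and whose axes are the flange's). Camera axes: x right, y down, z forward; pixel columns grow to the right and rows downward; lengths in m; the calibration is good to about 2 mm. A picture is of the moment at which its call begins: read the wrist's pose just before it. There is no depth.
- hand_in(): hands the job in, once; it reports no verdict.
Trained networks look in the newest picture that a camera, given by its name, has taken for a name from the list of things; names that differ only in an ending like _2 or _b are one class to them, and where a whole thing is asked for, a point or a joint stands for the part that bears it (a point fixed in the world has none). Each returns a list of dicts, best first, with "confidence" (0 to 1); they miss things now and then, are a little off and sometimes report something else, mostly with a low value. They report only what shows in the picture. A call takes as long as a camera call. They do not tell look-alikes from the thing itself.
- spot_in(name, camera): "centre" ([x, y, z] in m, in world coordinates, good to about 4 mm: the middle of the surface that is visible of it).
The state is a dict: "clock": time; "joint_positions": joint angles; "joint_vel": joint speeds; "tau": joint torques, N m; "eef_pos": TCP position; "tcp_rot": TCP orientation; "wrist_force": force on the tool from outside, world axes, zero at the start; "torque": the same for the moment, N m; "opening": finger opening in m.
Only numpy, scipy, OpenCV 4.12 (cv2) and the standard library are available. Lean on these libraries where they do the work, as an engineer would, in place of code of your own. Each camera call takes 0.05 s, during which the arm holds its last target. There are 200 camera calls.

### The job

Take the scraper block from its rubber mat, set it on the bare end of the aluminium work plate next to the mat so that its foot bears on the plate with a light, steady pressure of about 10 N, and keeping that pressure to the very end of the stroke wipe all four loose pieces of scrap along the plate and off its opposite end into the grey scrap tray, in as many strokes as it takes. Never lean hard (several times that) on the plate and never touch the scrap with the fingers, only with the scraper. Then stand the scraper upright on its mat again, fully on it, and let go; leave the fan, the tape roll, the jar and the circuit board where they are.

Things in the scene. Friction and masses are not known exactly. Their poses are not given: they have to be found in the camera images.
- plate_top (a point): centre of the top face of the fixed, rigid aluminium work plate. Face 160 mm (x) between two rims and 240 mm long (y). The rims, 8 mm wide and 8 mm high, run along both long sides (x = -80 and +80 mm); both ends (y = -120 and +120 mm) are open and level. z up. The stand's height differs from run to run (face 35 to 45 mm above the bench); find the contact by touch
- stand: the whole fixed stand that carries the plate (plate, rims, feet); origin 45 mm below plate_top, axes as plate_top
- tray_floor (a point): centre of the inner floor of the fixed open grey scrap tray, 31 mm below the plate's face; inside 182 mm (x) by 122 mm (y), walls 4 mm thick rising 14 mm above that floor; 180 mm from plate_top, beyond one end of the plate (+y or -y end, differs from run to run), its near wall tucked 5 mm under that end; axes parallel to the plate's
- mat_top (a point): centre of the top of the fixed black rubber mat, 130 mm (x) by 70 mm (y), 31 mm below the plate's face; 180 mm from plate_top, beyond the plate's end opposite to the tray; axes parallel to the plate's
- scraper: the loose scraper block, 0.14 to 0.28 kg, standing upright on the mat, 86 mm tall: foot 92 mm (x) by 30 mm (y) by 24 mm high with a flat rubber sole, and above it a grip block 60 mm (x) by 28 mm (y) from 24 to 86 mm up; origin at the centre of the sole; it wipes in its y direction, either face leading
- scraper_grip (a point): centre of the scraper's grip, 62 mm above the sole, where it is 28 mm thick along y; pinch it across y (axes as the scraper)
- scraper_foot (a point): centre of the scraper's flat sole (axes as the scraper)
- strip1: scrap: flat broken-off circuit-board edge strip, green with small contacts, 66 mm (x) by 18 mm (y) by 6 mm thick, about 22 g, lying loose on the plate at any yaw; origin at the centre of its underside
- strip2: scrap: flat broken-off circuit-board edge strip, green with small contacts, 66 mm (x) by 18 mm (y) by 6 mm thick, about 22 g, lying loose on the plate at any yaw; origin at the centre of its underside
- header1: scrap: desoldered black box-shaped connector, 62 mm (x) by 14 mm (y) by 10 mm high, about 22 g, lying loose on the plate at any yaw; origin at the centre of its underside
- header2: scrap: desoldered black box-shaped connector, 62 mm (x) by 14 mm (y) by 10 mm high, about 22 g, lying loose on the plate at any yaw; origin at the centre of its underside
- fan: bystander: loose black square cooling fan, 80 by 80 by 25 mm; origin at the centre of its underside
- tape_roll: bystander: loose roll of foil tape, 110 mm across, 50 mm high; origin at the centre of its underside
- flux_jar: bystander: loose small red jar with a black cap, 42 mm across, 50 mm high; origin at the centre of its underside
- board: bystander: loose populated circuit board, 100 by 200 mm, lying flat, parts up to 14 mm high; origin at the centre of its underside
Not all that is in view belongs to the job. What is shaped like the part that bears tray_floor but green or turquoise is not meant.

How it is judged:
On the way, in this order (a step that is already met when the one before it is completed fails the run):
1. the scraper's foot bears on the plate (more than 2 N) in the half next to the mat (contact force between scraper and stand above 2 N and horizontal distance between scraper_foot and tray_floor above 0.185 m), for 0.2 s.
2. the scraper's foot, still bearing on the plate (more than 2 N), has come to the tray end (contact force between scraper and stand above 2 N and horizontal distance between scraper_foot and tray_floor below 0.1 m), for 0.2 s.
3. all four pieces of scrap lie in the tray (x of strip1 in the frame of tray_floor between -0.093 and 0.093 m and y of strip1 in the frame of tray_floor between -0.064 and 0.064 m and z of each of strip1, strip2, header1, header2 in the frame of tray_floor below 0.024 m and linear speed of each of strip1, strip2, header1, header2 below 0.03 m/s and x of strip2 in the frame of tray_floor between -0.093 and 0.093 m and y of strip2 in the frame of tray_floor between -0.064 and 0.064 m and x of header1 in the frame of tray_floor between -0.093 and 0.093 m and y of header1 in the frame of tray_floor between -0.064 and 0.064 m and x of header2 in the frame of tray_floor between -0.093 and 0.093 m and y of header2 in the frame of tray_floor between -0.064 and 0.064 m), for 0.2 s.
At the end, for the whole second after the job is handed in: All four pieces of scrap lie at rest in the tray (their centres inside its walls, less than 24 mm above its floor), and the scraper stands released and at rest on its mat, upright within 0.12 rad, its centre within 35 mm of the mat's centre and its sole within 5 mm of the mat's top (all of step 3 and horizontal distance between scraper_foot and mat_top below 0.035 m and z of scraper_foot in the frame of mat_top between -0.004 and 0.005 m and angle between scraper's own z axis and vertical below 0.12 rad and linear speed of scraper below 0.03 m/s and contact force between the fingers and scraper below 0.1 N); the robot touches nothing.
It fails at once if the scraper presses on the plate with more than 45 N (contact force between scraper and stand above 45 N).
It fails at once if the fingers touch a piece of scrap (contact force between the fingers and strip1 above 0.5 N or contact force between the fingers and strip2 above 0.5 N or contact force between the fingers and header1 above 0.5 N or contact force between the fingers and header2 above 0.5 N).
It fails at once if a bystander is moved by more than 20 mm (distance of any of fan, tape_roll, flux_jar, board from where it was at the start of the episode above 0.02 m).
It also fails if it takes over 67 s, if anything falls off the work surface, if the arm or the gripper's body presses on something with over 40 N, if the wrist force passes 120 N, or if a joint passes its speed limit or range.

## Working session

There is one attempt and no reset: what is moved stays moved. The work goes in short steps, Python scripts to look and compute and a shell command to move; the robot and the scene stay as the last step left them, time stands still between calls to the robot, and variables do not carry over. Pictures are saved under pics/ and viewed, about 8 in all and at most 12, crops included, and the job is handed in when it is done.

```bash
ls; mkdir -p pics
python3 - <<'E'
from bench import *
import cv2
s=state(); print({k:(v if not hasattr(v,'tolist') else v.tolist()) for k,v in s.items()})
for c in ["top","scene"]:
    f=grab_frame(c); cv2.imwrite(f"pics/{c}0.png",f["color"][:,:,::-1])
    print(c,f["mtx"],f["rvec"],f["tvec"])
    for n in ["scraper","strip1","header1","stand","tray_floor","mat_top","plate_top","fan","tape_roll","flux_jar","board"]:
        try: print(n,[(round(d["confidence"],2),[round(float(x),3) for x in d["centre"]]) for d in spot_in(n,c)][:4])
        except Exception as e: print(n,e)
print(state()["clock"])
E
```

```text
pics
{'clock': 0.0, 'joint_positions': [-1.4771353848020972, 0.15903177623668746, 1.5982054660619254, 1.4581146988352833e-05, 1.3862024948647955, -0.2100893383106468], 'joint_vel': [0.0005075747874896865, -0.00040333418304636684, 0.0010337889701039734, -0.0003752272885626362, 0.0022159304493709164, -0.00129927444845208], 'tau': [0.0001470361530664377, -38.55714797973633, -32.210808992385864, 0.07011500420048833, 0.03803830943070352, -0.00012739091744151665], 'eef_pos': [0.1719182312794024, -0.5480991354348621, 0.23864199132719816], 'tcp_rot': [[0.9542223259889866, 0.29909819034809776, -0.0001584760591557927], [0.2990979659068329, -0.9542206348564429, 0.0018403272975762196], [0.00039921743857606153, -0.0018034812614126424, -0.9999982940389331]], 'wrist_force': [0.6472958717780507, 0.5920603991403321, -0.8344428835583059], 'torque': [0.012744919241515707, -0.01894198232937859, 0.016859064438593273], 'opening': 0.09170490118692232}
top [[452.7316738    0.         257.75132875]
 [  0.         452.7316738  200.49522573]
 [  0.           0.           1.        ]] [ 2.16978518 -2.19472133  
[... 899 characters left out ...]
0.518, 0.256, 0.064]), (0.26, [0.792, 0.022, -0.002])]
strip1 [(0.45, [0.546, 0.106, 0.048]), (0.44, [0.463, 0.025, 0.051])]
header1 [(0.45, [0.541, 0.024, 0.052])]
stand [(0.82, [0.512, 0.075, 0.043])]
tray_floor [(0.94, [0.43, -0.328, 0.01]), (0.89, [0.756, -0.253, 0.019]), (0.81, [0.513, -0.138, 0.015]), (0.61, [0.212, 0.29, 0.011])]
mat_top [(0.97, [0.532, 0.257, 0.009]), (0.49, [0.512, -0.141, 0.013])]
plate_top [(0.65, [0.465, 0.098, 0.057]), (0.6, [0.504, 0.075, 0.04])]
fan [(0.97, [0.63, -0.436, 0.016]), (0.54, [0.541, 0.027, 0.057])]
tape_roll [(0.76, [0.622, 0.433, 0.048]), (0.16, [0.51, 0.073, 0.042])]
flux_jar [(0.68, [0.426, 0.426, 0.04])]
board [(0.91, [0.79, 0.022, -0.0])]
1.2
```

Run:
```python
import cv2
a=cv2.imread("pics/top0.png"); 
cv2.imwrite("pics/top0b.png",cv2.resize(a,(800,600),interpolation=cv2.INTER_CUBIC))
```

```text
(no output)
```

View pics/top0b.png

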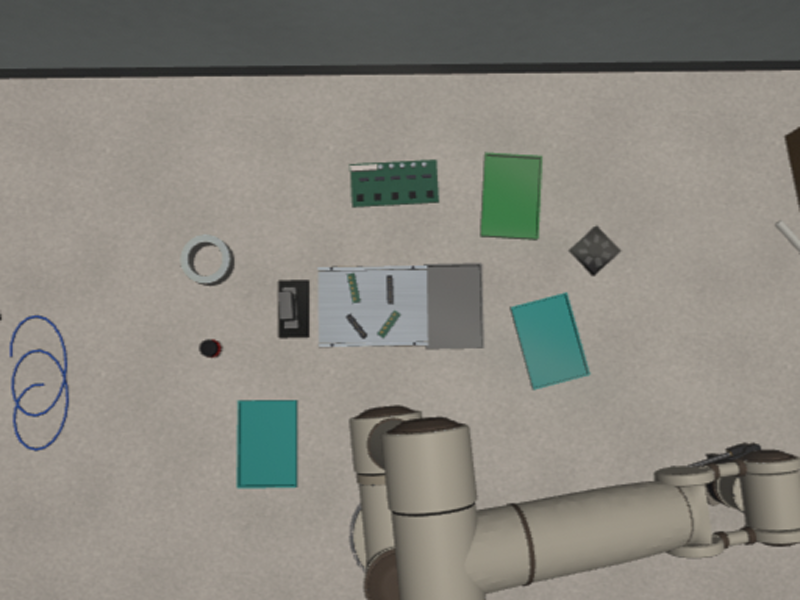

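View pics/scene0.png

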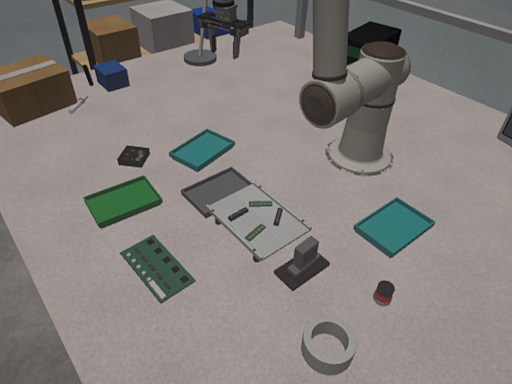

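The plate lies along world y. The grey tray is on the −y side (right in the picture, 455,305) and the mat with the scraper on the +y side (293,308). The green and turquoise trays are decoys. Next I'll fit the stand pose with a projected overlay.

```bash
cat > h.py <<'E'
import numpy as np, cv2
from bench import *
def P(f,pts): return cv2.projectPoints(np.float64(pts),f["rvec"],f["tvec"],f["mtx"],None)[0][:,0]
def W(f,uv,z):
    R=cv2.Rodrigues(f["rvec"])[0]; c=-R.T@np.ravel(f["tvec"])
    d=R.T@np.linalg.inv(f["mtx"])@[uv[0],uv[1],1]; return c+d*(z-c[2])/d[2]
def rect(cx,cy,z,dx,dy,a,org=(0,0)):
    c,s=np.cos(a),np.sin(a)
    q=np.array([[x,y] for x,y in[(-dx,-dy),(dx,-dy),(dx,dy),(-dx,dy)]])/2+[cx,cy]
    return np.c_[q@np.array([[c,s],[-s,c]])+org, np.full(4,z)]
E
cat > ov.py <<'E'
from h import *
import sys
x,y,z,a,k=map(float,sys.argv[1:6]); out=sys.argv[6]
f=grab_frame("top"); im=f["color"][:,:,::-1].copy()
S=6; u0,v0=165,160; crop=im[v0:v0+75,u0:u0+150]
big=cv2.resize(crop,None,fx=S-.7,fy=S-.7,interpolation=cv2.INTER_CUBIC); s=S-.7
def dr(q,col):
    p=(P(f,q)-[u0,v0]+.5)*s-.5; cv2.polylines(big,[np.int32(p.round())],True,col,1)
o=(x,y)
dr(rect(0,0,z,160,240,a,o)*1 if 0 else rect(0,0,z,.160,.240,a,o),(0,0,255))
dr(rect(0,-.18,z-.017,.190,.130,a,o),(255,0,0))
dr(rect(0,.18,z-.031,.130,.070,a,o),(0,255,255))
dr(rect(0,.18,z-.031+.086,.060,.028,a+k,o),(255,0,255))
cv2.imwrite(out,big)
E
python3 ov.py .504 .06 .042 0 0 pics/ov1.png
```

```text
(no output)
```

View pics/ov1.png

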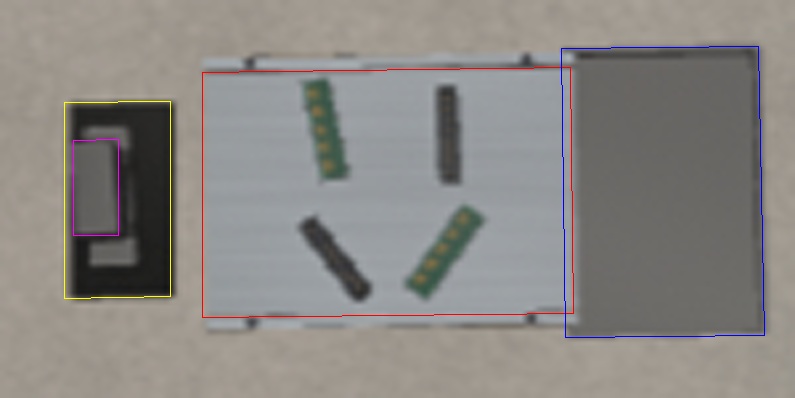

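The overlay matches within about 1–2 mm: plate centre (0.504, 0.060), yaw about 0, mat and scraper at (0.504, 0.240). The scrap lies at plate x of +6..+74 and −7..−69, so two strokes at about ±30 mm will cover it. I'm moving to the scraper now.

```bash
cat > go.py <<'E'
from h import *
import sys
s=state(); t=np.array(list(map(float,sys.argv[1:4]))); R=np.array(s["tcp_rot"])
print("t",round(s["clock"],2),"pos",np.round(np.array(s["eef_pos"])*1e3,1),"F",np.round(s["wrist_force"],1),"T",np.round(s["torque"],2),"op",round(s["opening"]*1e3,1))
print("shift mm",np.round(R.T@(t-s["eef_pos"])*1e3,1),"turn",round(float(np.arctan2(R[1,0],R[0,0])),4),"tilt",np.round(R[:,2],4))
E
python3 -m crank '{"xyz":[[32,-37,0],[63,-74,0],[95,-112,0],[126,-149,0],[158,-186,0],[190,-224,0],[221,-261,0],[253,-298,0],[284,-335,0],[316,-372,0]],"turn":[0.03,0.06,0.09,0.12,0.15,0.18,0.21,0.24,0.27,0.304],"gripper":[65,65,65,65,65,65,65,65,65,65]}'
python3 go.py .504 .24 .15
```

```text
clock: 2.25
eef_pos: [0.3626, -0.0974, 0.24]
tcp_rot: [[1.0, -0.002, 0.001], [-0.002, -1.0, -0.001], [0.001, 0.001, -1.0]]
wrist_force: [1.5, 0.2, 0.1]
opening: 0.0598
t 2.25 pos [362.6 -97.4 240. ] F [1.5 0.2 0.1] T [ 0.03  0.01 -0.05] op 59.8
shift mm [ 140.5 -337.8   89.9] turn -0.0022 tilt [ 1.4e-03 -9.0e-04 -1.0e+00]
```

```bash
python3 -m crank '{"xyz":[[15,-38,0],[31,-76,0],[47,-113,0],[62,-150,0],[78,-188,0],[94,-225,10],[110,-263,25],[125,-300,40],[141,-338,55],[141,-338,70]],"turn":[0,0,0,0,0,0,0,0,0,0],"gripper":[65,65,65,65,65,65,65,65,65,65]}'
python3 go.py .504 .24 .08
python3 - <<'E'
from h import *
s=state(); f=grab_frame("wrist"); cv2.imwrite("pics/w1.png",f["color"][:,:,::-1])
print([(d["confidence"],d["centre"]) for d in spot_in("scraper","wrist")][:2])
E
```

```text
clock: 3.25
eef_pos: [0.5041, 0.2424, 0.1687]
tcp_rot: [[1.0, 0.004, 0.001], [0.004, -1.0, 0.001], [0.001, -0.001, -1.0]]
wrist_force: [-0.4, -0.3, -1.2]
opening: 0.0592
t 3.25 pos [504.1 242.4 168.7] F [-0.4 -0.3 -1.2] T [-0.04  0.03  0.01] op 59.2
shift mm [-0.2  2.5 88.7] turn 0.0037 tilt [ 6.0e-04  1.3e-03 -1.0e+00]
[]
```

View pics/w1.png

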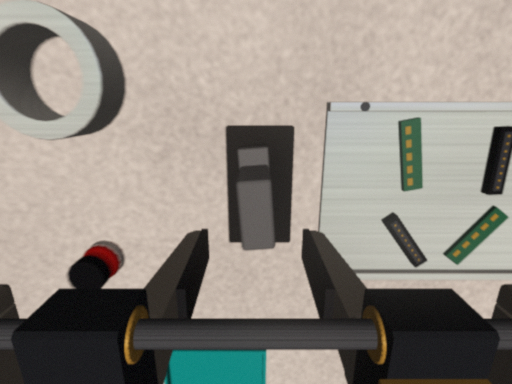

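The scraper is between the jaws at about (255,200). It is yawed about +0.05 rad relative to the mat and nothing is in the way. I'll descend and grip.

```bash
python3 -m crank '{"xyz":[[0,1,15],[0,2,30],[0,2,45],[0,2,60],[0,2,75],[0,2,88],[0,2,88],[0,2,88],[0,2,88],[0,2,88]],"turn":[-0.05,-0.05,-0.05,-0.05,-0.05,-0.05,-0.05,-0.05,-0.05,-0.05],"gripper":[65,65,65,65,65,65,65,0,0,0]}'
python3 -m crank '{"xyz":[[0,0,0],[0,0,0],[0,0,0],[0,0,0],[0,0,0],[0,0,-5],[0,0,-15],[0,0,-30],[0,0,-45],[0,0,-60]],"turn":[0,0,0,0,0,0,0,0,0.025,0.05],"gripper":[0,0,0,0,0,0,0,0,0,0]}'
python3 go.py .534 .15 .14
```

```text
clock: 4.35
eef_pos: [0.504, 0.2371, 0.0825]
tcp_rot: [[0.999, 0.05, 0.002], [0.05, -0.999, 0.001], [0.002, -0.001, -1.0]]
wrist_force: [-0.7, 2.3, 1.5]
opening: 0.038
clock: 5.35
eef_pos: [0.5036, 0.2368, 0.1434]
tcp_rot: [[1.0, -0.002, 0.001], [-0.002, -1.0, 0.0], [0.001, -0.0, -1.0]]
wrist_force: [0.5, 0.3, -2.5]
opening: 0.0277
t 5.35 pos [503.6 236.8 143.4] F [ 0.5  0.3 -2.5] T [ 0.02  0.   -0.  ] op 27.7
shift mm [30.6 86.7  3.4] turn -0.0024 tilt [ 9.e-04  1.e-04 -1.e+00]
```

```bash
python3 -m crank '{"xyz":[[5,12,0],[10,24,0],[15,36,0],[20,48,0],[25,60,0],[30,72,0],[30,82,0],[30,82,8],[30,82,15],[30,82,20]],"turn":[0,0,0,0,0,0,0,0,0,0],"gripper":[0,0,0,0,0,0,0,0,0,0]}'
python3 -m crank '{"xyz":[[0,0,0],[0,0,0],[0,0,1],[0,0,1],[0,0,2],[0,0,2],[0,0,2],[0,0,2],[0,0,2],[0,0,2]],"turn":[0,0,0,0,0,0,0,0,0,0],"gripper":[0,0,0,0,0,0,0,0,0,0]}'
python3 go.py .534 .155 .11
python3 - <<'E'
from h import *
f=grab_frame("scene"); im=f["color"][150:280,180:350,::-1]; cv2.imwrite("pics/s1.png",cv2.resize(im,None,fx=4.5,fy=4.5,interpolation=cv2.INTER_CUBIC))
E
```

```text
clock: 6.35
eef_pos: [0.5324, 0.1552, 0.1203]
tcp_rot: [[1.0, 0.0, -0.002], [0.0, -1.0, 0.0], [-0.002, -0.0, -1.0]]
wrist_force: [0.4, 0.1, -3.5]
opening: 0.0279
clock: 7.35
eef_pos: [0.5333, 0.1548, 0.1196]
tcp_rot: [[1.0, -0.0, 0.0], [-0.0, -1.0, 0.0], [0.0, -0.0, -1.0]]
wrist_force: [-1.2, -0.6, -3.6]
opening: 0.0281
t 7.35 pos [533.3 154.8 119.6] F [-1.2 -0.6 -3.6] T [0.04 0.04 0.02] op 28.1
shift mm [ 0.7 -0.2  9.6] turn -0.0002 tilt [ 0.  0. -1.]
```

View pics/s1.png

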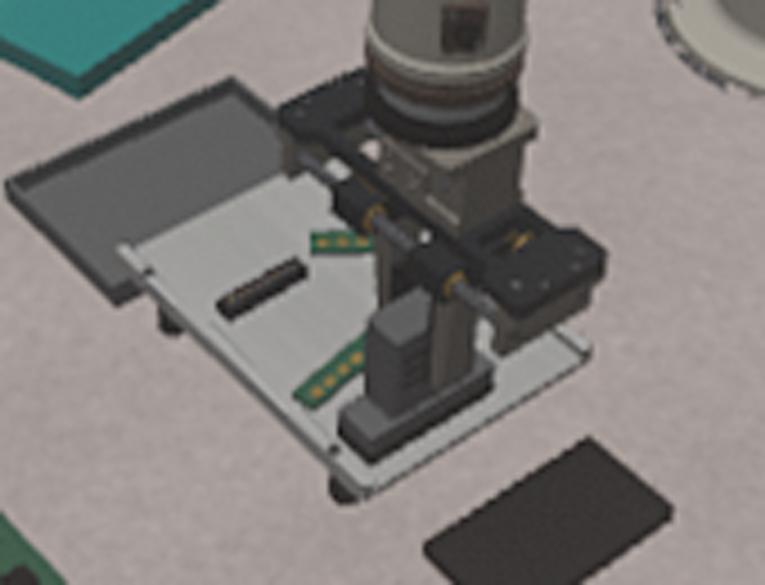

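The foot hovers just above the bare end at about (415,415) in the crop, clear of the rim and strip. Now I'll feel for the contact.

```bash
python3 -m crank '{"xyz":[[0,0,0.5],[0,0,1],[0,0,1.5],[0,0,1.5],[0,0,1.5],[0,0,1.5],[0,0,1.5],[0,0,1.5],[0,0,1.5],[0,0,1.5]],"turn":[0,0,0,0,0,0,0,0,0,0],"gripper":[0,0,0,0,0,0,0,0,0,0]}'
```

```text
clock: 8.4
eef_pos: [0.5333, 0.1548, 0.1181]
tcp_rot: [[1.0, -0.0, 0.0], [-0.0, -1.0, -0.0], [0.0, 0.0, -1.0]]
wrist_force: [-0.3, 0.5, -2.5]
opening: 0.0279
```

```bash
python3 -m crank '{"xyz":[[0,0,0.5],[0,0,1],[0,0,1.5],[0,0,1.5],[0,0,1.5],[0,0,1.5],[0,0,1.5],[0,0,1.5],[0,0,1.5],[0,0,1.5]],"turn":[0,0,0,0,0,0,0,0,0,0],"gripper":[0,0,0,0,0,0,0,0,0,0]}'
```

```text
clock: 9.4
eef_pos: [0.5333, 0.1548, 0.1166]
tcp_rot: [[1.0, -0.0, -0.0], [-0.0, -1.0, -0.0], [-0.0, 0.0, -1.0]]
wrist_force: [-0.4, 0.4, -2.7]
opening: 0.0275
```

```bash
python3 -m crank '{"xyz":[[0,0,0.5],[0,0,1],[0,0,1.5],[0,0,1.5],[0,0,1.5],[0,0,1.5],[0,0,1.5],[0,0,1.5],[0,0,1.5],[0,0,1.5]],"turn":[0,0,0,0,0,0,0,0,0,0],"gripper":[0,0,0,0,0,0,0,0,0,0]}'
```

```text
clock: 10.4
eef_pos: [0.5333, 0.1548, 0.1151]
tcp_rot: [[1.0, -0.0, -0.0], [-0.0, -1.0, 0.0], [-0.0, -0.0, -1.0]]
wrist_force: [0.1, 0.2, -2.2]
opening: 0.028
```

```bash
python3 -m crank '{"xyz":[[0,0,0.5],[0,0,1],[0,0,1.5],[0,0,1.5],[0,0,1.5],[0,0,1.5],[0,0,1.5],[0,0,1.5],[0,0,1.5],[0,0,1.5]],"turn":[0,0,0,0,0,0,0,0,0,0],"gripper":[0,0,0,0,0,0,0,0,0,0]}'
```

```text
clock: 11.4
eef_pos: [0.5333, 0.1548, 0.1136]
tcp_rot: [[1.0, -0.0, 0.0], [-0.0, -1.0, 0.0], [0.0, -0.0, -1.0]]
wrist_force: [0.2, 0.5, -2.5]
opening: 0.0281
```

```bash
python3 -m crank '{"xyz":[[0,0,0.5],[0,0,1],[0,0,1.5],[0,0,1.5],[0,0,1.5],[0,0,1.5],[0,0,1.5],[0,0,1.5],[0,0,1.5],[0,0,1.5]],"turn":[0,0,0,0,0,0,0,0,0,0],"gripper":[0,0,0,0,0,0,0,0,0,0]}'
```

```text
clock: 12.4
eef_pos: [0.5334, 0.1548, 0.1134]
tcp_rot: [[1.0, 0.0, 0.0], [0.0, -1.0, -0.0], [0.0, 0.0, -1.0]]
wrist_force: [-5.9, -1.0, 7.6]
opening: 0.0277
```

Contact found at TCP z of about 0.1134: wrist Fz rose by about 10 N for about 1.3 mm of overtravel (about 8 N/mm). Starting the first stroke at this depth.

```bash
python3 -m crank '{"xyz":[[0,4,0],[0,9,0],[0,14,0],[0,19,0],[0,24,0],[0,29,0],[0,34,0],[0,39,0],[0,44,0],[0,49,0]],"turn":[0,0,0,0,0,0,0,0,0,0],"gripper":[0,0,0,0,0,0,0,0,0,0]}'
```

```text
clock: 13.4
eef_pos: [0.5345, 0.106, 0.1134]
tcp_rot: [[1.0, -0.001, 0.003], [-0.001, -1.0, 0.002], [0.003, -0.002, -1.0]]
wrist_force: [0.6, 4.2, 6.3]
opening: 0.0279
```

```bash
python3 -m crank '{"xyz":[[0,5,0.1],[0,11,0.2],[0,17,0.2],[0,23,0.2],[0,29,0.2],[0,35,0.2],[0,41,0.2],[0,47,0.2],[0,53,0.2],[0,58,0.2]],"turn":[0,0,0,0,0,0,0,0,0,0],"gripper":[0,0,0,0,0,0,0,0,0,0]}'
```

```text
clock: 14.4
eef_pos: [0.5346, 0.048, 0.1134]
tcp_rot: [[1.0, -0.001, 0.003], [-0.001, -1.0, 0.002], [0.003, -0.002, -1.0]]
wrist_force: [0.0, 5.1, 7.1]
opening: 0.0274
```

```bash
python3 -m crank '{"xyz":[[0,6,0],[0,12,0],[0,18,0],[0,24,0],[0,30,0],[0,36,0],[0,42,0],[0,48,0],[0,54,0],[0,60,0]],"turn":[0,0,0,0,0,0,0,0,0,0],"gripper":[0,0,0,0,0,0,0,0,0,0]}'
```

```text
clock: 15.4
eef_pos: [0.5344, -0.0119, 0.1134]
tcp_rot: [[1.0, -0.001, 0.003], [-0.001, -1.0, 0.002], [0.003, -0.002, -1.0]]
wrist_force: [-0.5, 5.9, 7.8]
opening: 0.0274
```

```bash
python3 -m crank '{"xyz":[[0,6,0],[0,12,0],[0,18,0],[0,24,0],[0,30,0],[0,36,0],[0,42,0],[0,47,0],[0,51,0],[0,52,0]],"turn":[0,0,0,0,0,0,0,0,0,0],"gripper":[0,0,0,0,0,0,0,0,0,0]}'
python3 - <<'E'
from h import *
f=grab_frame("scene"); im=f["color"][130:260,170:340,::-1]; cv2.imwrite("pics/s2.png",cv2.resize(im,None,fx=4.5,fy=4.5,interpolation=cv2.INTER_CUBIC))
E
```

```text
clock: 16.4
eef_pos: [0.5345, -0.0665, 0.1141]
tcp_rot: [[1.0, -0.0, 0.003], [-0.0, -1.0, -0.004], [0.003, 0.004, -1.0]]
wrist_force: [-1.5, -2.0, 10.4]
opening: 0.0279
```

View pics/s2.png

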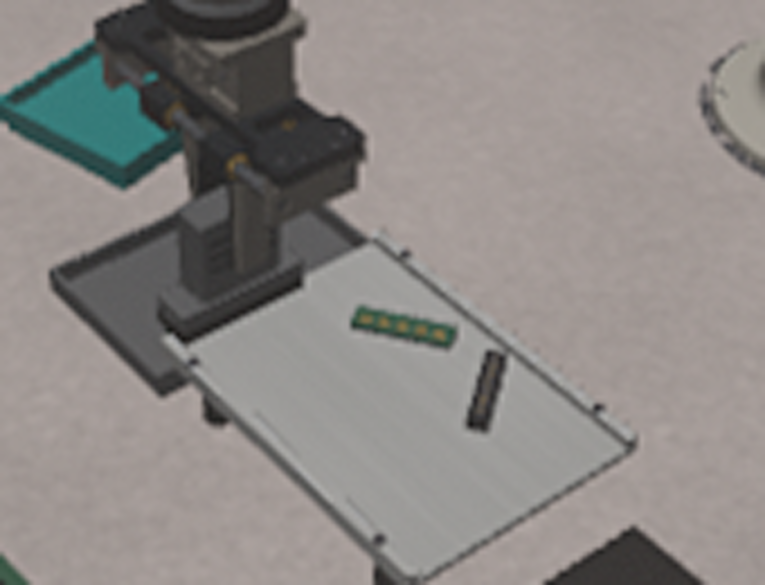

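The foot is at the tray end, just over the edge at about (225,300). The two +x pieces are off the plate and the other two remain. I'll lift, return at the −x lane, and check the tray on the way.

```bash
python3 -m crank '{"xyz":[[0,0,-12],[0,0,-28],[-6,-28,-28],[-16,-65,-28],[-29,-105,-28],[-42,-145,-28],[-53,-182,-28],[-58,-208,-28],[-60,-222,-28],[-60,-222,-28]],"turn":[0,0,0,0,0,0,0,0,0,0],"gripper":[0,0,0,0,0,0,0,0,0,0]}'
python3 -m crank '{"xyz":[[0,0,7],[0,0,14],[0,0,21],[0,0,24],[0,0,25],[0,0,25],[0,0,25],[0,0,25],[0,0,25],[0,0,25]],"turn":[0,0,0,0,0,0,0,0,0,0],"gripper":[0,0,0,0,0,0,0,0,0,0]}'
python3 go.py .474 .155 .1134
python3 - <<'E'
from h import *
f=grab_frame("top"); im=f["color"][160:235,165:315,::-1]; cv2.imwrite("pics/t2.png",cv2.resize(im,None,fx=5.3,fy=5.3,interpolation=cv2.INTER_CUBIC))
for n in ("strip1","header1"): print(n,[(round(d["confidence"],2),np.round(d["centre"],3)) for d in spot_in(n,"top")])
E
```

```text
clock: 17.45
eef_pos: [0.4728, 0.1587, 0.1397]
tcp_rot: [[1.0, 0.002, -0.001], [0.002, -1.0, -0.0], [-0.001, 0.0, -1.0]]
wrist_force: [-0.1, -0.2, -2.8]
opening: 0.0278
clock: 18.45
eef_pos: [0.4734, 0.1579, 0.1151]
tcp_rot: [[1.0, -0.0, 0.0], [-0.0, -1.0, -0.0], [0.0, 0.0, -1.0]]
wrist_force: [-0.3, -0.4, -3.1]
opening: 0.0279
t 18.45 pos [473.4 157.9 115.1] F [-0.3 -0.4 -3.1] T [ 0.03 -0.02  0.06] op 27.9
shift mm [0.6 2.9 1.7] turn -0.0001 tilt [ 3.e-04 -0.e+00 -1.e+00]
strip1 [(0.46, array([0.463, 0.018, 0.049]))]
header1 []
```

View pics/t2.png

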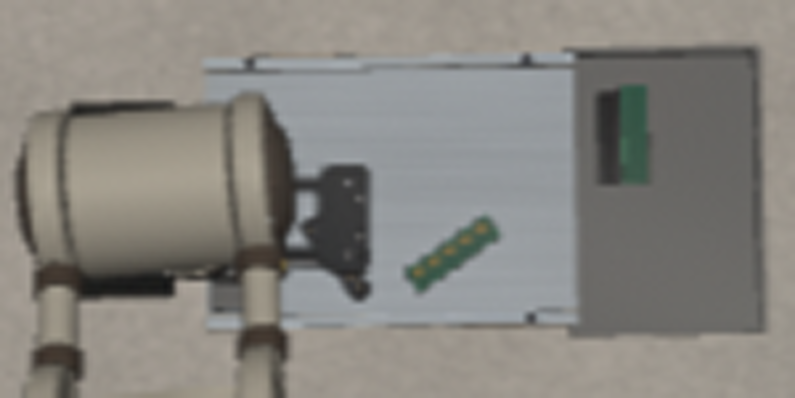

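Strip1 and header1 lie in the tray at (620,135), and strip2 remains on the plate. Next is contact in the second lane.

```bash
python3 -m crank '{"xyz":[[0,0,0.5],[0,0,1],[0,0,1.5],[0,0,1.9],[0,0,1.9],[0,0,1.9],[0,0,1.9],[0,0,1.9],[0,0,1.9],[0,0,1.9]],"turn":[0,0,0,0,0,0,0,0,0,0],"gripper":[0,0,0,0,0,0,0,0,0,0]}'
```

```text
clock: 19.6
eef_pos: [0.4733, 0.1578, 0.1134]
tcp_rot: [[1.0, -0.0, -0.0], [-0.0, -1.0, -0.0], [-0.0, 0.0, -1.0]]
wrist_force: [-5.2, -0.8, 4.3]
opening: 0.0278
```

```bash
python3 -m crank '{"xyz":[[0,0,0.2],[0,5,0.4],[0,10,0.4],[0,15,0.4],[0,20,0.4],[0,25,0.4],[0,31,0.4],[0,37,0.4],[0,43,0.4],[0,49,0.4]],"turn":[0,0,0,0,0,0,0,0,0,0],"gripper":[0,0,0,0,0,0,0,0,0,0]}'
```

```text
clock: 20.6
eef_pos: [0.4742, 0.1089, 0.1134]
tcp_rot: [[1.0, -0.001, 0.002], [-0.001, -1.0, 0.001], [0.002, -0.001, -1.0]]
wrist_force: [0.2, 4.3, 5.4]
opening: 0.0282
```

```bash
python3 -m crank '{"xyz":[[0,6,0.2],[0,12,0.2],[0,18,0.2],[0,24,0.2],[0,30,0.2],[0,36,0.2],[0,42,0.2],[0,48,0.2],[0,54,0.2],[0,60,0.2]],"turn":[0,0,0,0,0,0,0,0,0,0],"gripper":[0,0,0,0,0,0,0,0,0,0]}'
```

```text
clock: 21.6
eef_pos: [0.4743, 0.049, 0.1134]
tcp_rot: [[1.0, -0.001, 0.003], [-0.001, -1.0, 0.002], [0.003, -0.002, -1.0]]
wrist_force: [0.9, 5.0, 7.2]
opening: 0.0281
```

```bash
python3 -m crank '{"xyz":[[0,6,0],[0,12,0],[0,18,0],[0,24,0],[0,30,0],[0,36,0],[0,42,0],[0,48,0],[0,54,0],[0,60,0]],"turn":[0,0,0,0,0,0,0,0,0,0],"gripper":[0,0,0,0,0,0,0,0,0,0]}'
```

```text
clock: 22.6
eef_pos: [0.4742, -0.0108, 0.1134]
tcp_rot: [[1.0, -0.001, 0.002], [-0.001, -1.0, 0.002], [0.002, -0.002, -1.0]]
wrist_force: [1.1, 7.0, 7.9]
opening: 0.0281
```

```bash
python3 -m crank '{"xyz":[[0,6,0],[0,12,0],[0,18,0],[0,24,0],[0,30,0],[0,36,0],[0,42,0],[0,48,0],[0,52,0],[0,53,0]],"turn":[0,0,0,0,0,0,0,0,0,0],"gripper":[0,0,0,0,0,0,0,0,0,0]}'
```

```text
clock: 23.6
eef_pos: [0.4739, -0.0639, 0.1133]
tcp_rot: [[1.0, -0.001, 0.002], [-0.001, -1.0, 0.002], [0.002, -0.002, -1.0]]
wrist_force: [-0.2, 7.4, 8.1]
opening: 0.0277
```

```bash
python3 -m crank '{"xyz":[[0,0,-12],[0,0,-30],[3,-28,-35],[8,-68,-35],[14,-110,-35],[19,-152,-35],[23,-194,-35],[27,-236,-35],[29,-276,-35],[30,-302,-35]],"turn":[0,0,0,0,0,0,0,0,0,0],"gripper":[0,0,0,0,0,0,0,0,0,0]}'
python3 go.py .504 .24 .09
python3 - <<'E'
from h import *
f=grab_frame("top"); im=f["color"][160:235,165:315,::-1]; cv2.imwrite("pics/t3.png",cv2.resize(im,None,fx=5.3,fy=5.3,interpolation=cv2.INTER_CUBIC))
for n in ("strip1","header1"): print(n,[(round(d["confidence"],2),np.round(d["centre"],3)) for d in spot_in(n,"top")])
E
```

```text
clock: 24.6
eef_pos: [0.5027, 0.2394, 0.1469]
tcp_rot: [[1.0, 0.002, -0.001], [0.002, -1.0, -0.001], [-0.001, 0.001, -1.0]]
wrist_force: [0.7, -0.8, -3.0]
opening: 0.028
t 24.6 pos [502.7 239.4 146.9] F [ 0.7 -0.8 -3. ] T [ 0.   -0.02  0.  ] op 28.0
shift mm [ 1.3 -0.6 56.9] turn 0.0016 tilt [-7.0e-04 -1.2e-03 -1.0e+00]
strip1 [(0.48, array([ 0.542, -0.099,  0.02 ])), (0.41, array([ 0.454, -0.072,  0.027]))]
header1 [(0.58, array([ 0.54 , -0.084,  0.02 ])), (0.45, array([ 0.455, -0.07 ,  0.028]))]
```

View pics/t3.png

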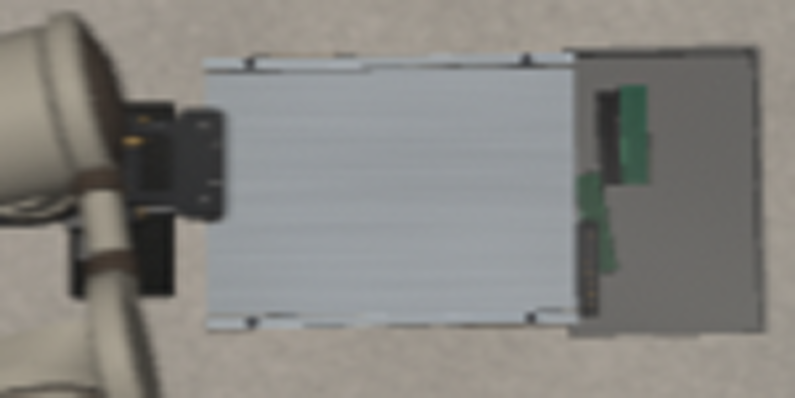

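All four pieces are off the plate and in the tray, with strip2 and header2 near the plate end at about (590,240). I'll put the scraper back first, then check the tray more closely.

```bash
python3 -m crank '{"xyz":[[1,0,10],[1,0,22],[1,0,34],[1,0,46],[1,0,56],[1,0,60],[1,0,62],[1,0,62],[1,0,62],[1,0,62]],"turn":[0,0,0,0,0,0,0,0,0,0],"gripper":[0,0,0,0,0,0,0,0,0,0]}'
```

```text
clock: 25.75
eef_pos: [0.5048, 0.238, 0.086]
tcp_rot: [[1.0, -0.0, 0.001], [-0.0, -1.0, 0.0], [0.001, -0.0, -1.0]]
wrist_force: [0.4, 0.6, -3.1]
opening: 0.0278
```

```bash
python3 -m crank '{"xyz":[[0,0,1],[0,0,2],[0,0,3],[0,0,3.5],[0,0,4],[0,0,4],[0,0,4],[0,0,4],[0,0,4],[0,0,4]],"turn":[0,0,0,0,0,0,0,0,0,0],"gripper":[0,0,0,0,0,0,0,0,0,0]}'
```

```text
clock: 26.75
eef_pos: [0.5044, 0.2378, 0.0824]
tcp_rot: [[1.0, -0.0, -0.0], [-0.0, -1.0, -0.0], [-0.0, 0.0, -1.0]]
wrist_force: [-4.7, -0.2, 5.3]
opening: 0.0277
```

The sole is on the mat: contact at TCP z 0.0824, as predicted. Releasing and rising.

```bash
python3 -m crank '{"xyz":[[0,0,-0.5],[0,0,-0.5],[0,0,-0.5],[0,0,-0.5],[0,0,-0.5],[0,0,-0.5],[0,0,-0.5],[0,0,-0.5],[0,0,-0.5],[0,0,-0.5]],"turn":[0,0,0,0,0,0,0,0,0,0],"gripper":[65,65,65,65,65,65,65,65,65,65]}'
python3 -m crank '{"xyz":[[0,0,-5],[0,0,-15],[0,0,-30],[0,0,-45],[0,0,-60],[0,0,-80],[0,0,-100],[0,0,-120],[0,0,-140],[0,0,-150]],"turn":[0,0,0,0,0,0,0,0,0,0],"gripper":[65,65,65,65,65,65,65,65,65,65]}'
python3 go.py .42 -.09 .25
```

```text
clock: 27.75
eef_pos: [0.5043, 0.2378, 0.0819]
tcp_rot: [[1.0, -0.0, -0.0], [-0.0, -1.0, -0.0], [-0.0, 0.0, -1.0]]
wrist_force: [0.1, 0.7, 0.6]
opening: 0.0599
clock: 28.75
eef_pos: [0.5053, 0.2381, 0.2353]
tcp_rot: [[1.0, -0.0, 0.004], [-0.0, -1.0, 0.001], [0.004, -0.001, -1.0]]
wrist_force: [0.1, -0.4, 0.9]
opening: 0.0593
t 28.75 pos [505.3 238.1 235.3] F [ 0.1 -0.4  0.9] T [-0.04 -0.02  0.04] op 59.3
shift mm [-85.2 328.1 -15.4] turn -0.0001 tilt [ 0.0043  0.001  -1.    ]
```

```bash
python3 -m crank '{"xyz":[[-8,33,0],[-17,66,0],[-25,99,0],[-34,132,0],[-42,165,0],[-51,198,0],[-60,231,0],[-68,264,0],[-77,297,0],[-85,328,0]],"turn":[0,0,0,0,0,0,0,0,0,0],"gripper":[65,65,65,65,65,65,65,65,65,65]}'
python3 -m crank '{"xyz":[[0,0,0],[0,0,0],[0,0,0],[0,0,0],[0,0,0],[0,0,0],[0,0,0],[0,0,0],[0,0,0],[0,0,0]],"turn":[0,0,0,0,0,0,0,0,0,0],"gripper":[65,65,65,65,65,65,65,65,65,65]}'
python3 - <<'E'
from h import *
s=state(); f=grab_frame("wrist"); a=f["color"][:,:,::-1]
t=grab_frame("top"); b=t["color"][160:235,150:320,::-1]
for n in ("scraper","strip1","header1"): print(n,[(round(d["confidence"],2),np.round(d["centre"],3)) for d in spot_in(n,"top")])
b=cv2.resize(b,(512,226),interpolation=cv2.INTER_CUBIC)
cv2.imwrite("pics/w4.png",np.vstack([a[:370],b]))
E
```

```text
clock: 29.75
eef_pos: [0.4186, -0.0915, 0.2323]
tcp_rot: [[1.0, -0.0, 0.0], [-0.0, -1.0, -0.0], [0.0, 0.0, -1.0]]
wrist_force: [-0.2, 0.3, -0.5]
opening: 0.0597
clock: 30.75
eef_pos: [0.4192, -0.0902, 0.2319]
tcp_rot: [[1.0, -0.0, 0.0], [-0.0, -1.0, 0.0], [0.0, -0.0, -1.0]]
wrist_force: [-0.0, 0.2, -0.5]
opening: 0.0598
scraper [(0.83, array([0.501, 0.234, 0.086]))]
strip1 []
header1 []
```

View pics/w4.png

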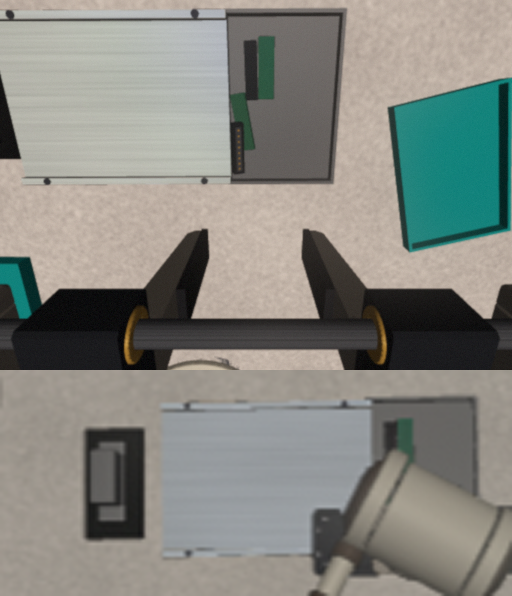

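All four pieces are in the tray, and the scraper stands centred on its mat (115,482). I'll zoom once on header2, which lies close to the near wall, to check its height.

Run:
```python
from h import *
s=state(); f=grab_frame("wrist"); R=np.array(s["tcp_rot"]); H=np.array(f["hand_eye"])
T=np.eye(4); T[:3,:3]=R; T[:3,3]=s["eef_pos"]; C=np.linalg.inv(T@H); f["rvec"]=cv2.Rodrigues(C[:3,:3])[0]; f["tvec"]=C[:3,3]
a=f["color"][20:190,215:350,::-1]; b=cv2.resize(a,None,fx=3.5,fy=3.5,interpolation=cv2.INTER_CUBIC)
for z,c in((.011,(255,0,255)),(.025,(0,255,255))):
    p=(P(f,rect(0,-.18,z,.182,.122,0,(.504,.06)))-[215,20]+.5)*3.5
    cv2.polylines(b,[np.int32(p)],True,c,1)
cv2.imwrite("pics/w5.png",b)
for z in(.011,.025,.035):print(z,"header2 ends",W(f,(237,122),z).round(3),W(f,(237,173),z).round(3),"header1",W(f,(250,41),z).round(3),W(f,(250,99),z).round(3))
```

```text
0.011 header2 ends [ 0.484 -0.068  0.011] [ 0.421 -0.066  0.011] header1 [ 0.573 -0.084  0.011] [ 0.511 -0.083  0.011]
0.025 header2 ends [ 0.485 -0.068  0.025] [ 0.424 -0.067  0.025] header1 [ 0.57  -0.084  0.025] [ 0.511 -0.084  0.025]
0.035 header2 ends [ 0.486 -0.069  0.035] [ 0.427 -0.068  0.035] header1 [ 0.568 -0.084  0.035] [ 0.51  -0.084  0.035]
```

View pics/w5.png

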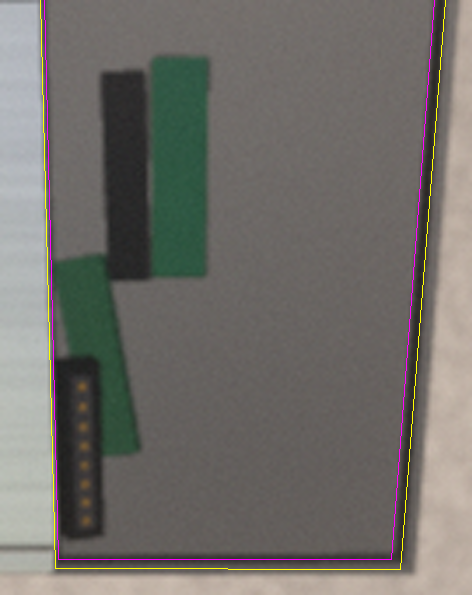

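Header2 at (80,450) lies flat inside the wall, partly on strip2. Its 62 mm length fits a height near the tray floor. The arm is clear, so I'm handing in.

```bash
python3 -c "
from bench import *
print(state()['clock'],state()['wrist_force']); print(hand_in())"
```

```text
31.05 [-0.1829208  -0.35395872 -0.45893101]
the job is handed in; nothing more can be done
None
```

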